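# Register an oak blank in the drilling jig

## Robot

A 7-joint arm with a two-finger parallel gripper is mounted at the origin on the work surface. World frame = base frame: x ahead of the robot, y to its left, z up, the work surface at z = 0. Lengths are in mm, angles in rad, forces in N, time in s.
With the tool pointing down it reaches from about 425 to 1025 mm from the base axis. Payload 9.4 kg.
Tool frame: the origin (TCP) lies midway between the tips of the shut fingers; the grasp point (between the pads) lies 19 mm behind it; z points along the fingers, y is the line along which they close (so a half turn about z gives the same grasp; the last joint's range is limited). The gripper opens to 85 mm and grips with 20 to 120 N. Pads are 22 mm wide; open, the fingers measure 114 mm over their backs; the gripper's body (76 mm by 85 mm) begins 54 mm behind the grasp point. The pads swing forward as they close: fully open they stand 13 mm farther back than shut.
Start: joints at [-1.323, 0.599, -0.003, 1.599, 0.002, 0.943, -0.08], TCP at [231.365, 687.091, 231.275] pointing down, gripper open.
Joint ranges: [-2.57, 2.57], [-0.35, 1.97], [-1.29, 1.29], [0.11, 2.56], [-1.05, 4.19], [0.11, 1.86], [-2.63, 2.63]. Speed limits (rad/s): [2.22, 2.22, 3.01, 3.01, 3.14, 3.14, 3.14].

## Interface

Orientations are given as a unit quaternion [w, x, y, z].
In Python, from bench import manip gives the robot as it stands.
- The arm moves only by the tool arm_command, never from a script. Its argument "deltas" is a list of rows, each a list of 3 entries, a list of its own where there are three numbers: the shift along the world's x, y, z in mm, then the turn, a rotation vector about the world's x, y, z in rad, then the finger opening in mm, from 0 to 85.4. A call has 1 to 12 rows; each row is the pose to reach, as a shift and turn from the pose commanded when the call began; what a row does not reach only later rows make up. A row lasts 1/8 s, in which the tool goes at most 62.5 mm and 10.7 degrees, less where a joint would pass 70% of its speed; a pose out of reach is approached as far as the arm can. A call with a gripper value outside its range is refused whole. The fingers move at their own pace and stop on an object; the grip force is fixed at half the most. Time passes only in rows, so rows that repeat a pose let the fingers close. It gives the time, the measured TCP pose, the force, the opening and the grip force at its end, in the units of the state.
- manip.state(): the state, without advancing time (a new reading comes with each control period).
- manip.get_image(name): name is "side" or "top" or "wrist"; returns (picture, depth): 400x640x3 uint8, red, green, blue; 400x640 float32, mm along the optical axis (not along the pixel's ray), 0 where there is no reading.
- manip.get_calibration(name): a dict with "fx", "fy", "cx", "cy" (pixels), "camera_from_world" (4x4, takes a point from world to camera coordinates). Camera axes: x right, y down, z forward; pixel columns grow to the right and rows downward; lengths in mm; the calibration is good to about 2 mm. A picture is of the moment at which its call begins: read the wrist's pose just before it. get_calibration takes no time and is no camera call; for the wrist camera it gives the pose at the moment of the call.
- manip.job_done(): hands the job in; it is judged then, once.
Trained networks look in the newest picture that a camera, given by its name, has taken for a name from the list of things; names that differ only in an ending like _2 or _b are one class to them, and where a whole thing is asked for, a point or a joint stands for the part that bears it (a point fixed in the world has none). Each returns a list of dicts, best first, with "score" (0 to 1); they miss things now and then, are a little off and sometimes report something else, mostly with a low value. They report only what shows in the picture. A call takes as long as a camera call. They do not tell look-alikes from the thing itself.
- manip.outline_of(camera, label): "region" (400x640 bool, what is visible of it) and "pixel" ([column, row] in pixels, amid what is visible of it).
The state is a dict: "clock": time; "joint_pos": joint angles; "joint_velocities": joint speeds; "tau": joint torques, N m; "tcp_pos": TCP position; "tcp_rot": TCP orientation; "wrist_force": force on the tool from outside, world axes, zero at the start; "ft_torque": the same for the moment, N m; "width": opening from 0.0 (shut) to 1.0 (fully open); "finger_force": force on a finger pad.
Only numpy, scipy, OpenCV 4.12 (cv2) and the standard library are available. Lean on these libraries where they do the work, as an engineer would, in place of code of your own. Each camera call takes 0.05 s, during which the arm holds its last target. There are 200 camera calls.

## Task

Get the oak blank ready for drilling: push it along the bench until its long side lies flush against the aluminium fence, then slide it along the fence until its end butts against the red stop (not the blue one). Push it only, so that it always stays flat on the bench, and do not shift the tape measure, the jar or the screwdriver. Leave the blank in the corner, flush with both, and take the hand away.

Things in the scene. Friction and masses are not known exactly. Their poses are not given: they have to be found in the camera images.
- blank: Loose flat oak board, four black crosses on top, 100 mm (own x) by 130 mm (own y) by 32 mm high, 0.2 to 0.45 kg, flat on the bench before the fence. Origin: centre of its underside. Its long side at own x = +50 mm faces the fence, 40 to 110 mm from it at the start and turned up to 0.35 rad from parallel. If one corner jams on the fence, push nearer the lagging end.
- fence: Bare-aluminium fence fixed to the bench, 30 mm thick (own x), 460 mm long (own y), 40 mm high. Origin: on the bench at the middle of its front face, which faces the robot. Own x points away from the robot, square to the face; own y runs along it to the left. Flush blank: own x parallel to the fence's, centre at fence x = -50 mm.
- red_stop: Red stop block fixed in front of the fence near its left or right end (varies), 70 mm (own x, out from the fence face) by 30 mm (own y, along the fence) by 45 mm high; a strap and black knob over the fence reach 54 mm. Origin: centre of the underside of the block; axes parallel to the fence's. A butted blank has its centre 80 mm from this origin along the fence.
- blue_stop: Blue painted stop block, the same size and axes as the red one, fixed near the other end of the fence; not the one to use. About 330 to 370 mm are free between the two stops.
- tape: Loose yellow tape measure, 62 x 36 mm and 60 mm high, standing on the bench on the robot's side of one end of the fence. Leave it alone. Origin: centre of its underside.
- jar: Loose clear jar with a black cap, 54 mm in diameter and 65 mm high, standing on the robot's side of the other end of the fence. Leave it alone. Origin: centre of its underside.
- driver: Loose screwdriver with an orange handle, 190 mm long, lying behind the fence, roughly along it. Leave it alone. Its own x runs along it; its origin is on its underside.
Not all that is in view belongs to the job. What is meant by the blank is not yellow, and is the smaller of those in its own colour.

How it is judged (in metres and radians):
On the way, in this order (a step that is already met when the one before it is completed fails the run):
1. the blank lies flush against the fence (within 4 mm and 0.05 rad), while still short of the red stop (x of blank in the frame of fence above -0.054 m and angle between the x axis of blank and the x axis of fence, either way round below 0.05 rad and height (world z) of blank below 0.004 m), for 0.1 s.
2. the blank, flush with the fence, butts against the red stop (within 4 mm) (x of blank in the frame of fence above -0.054 m and angle between the x axis of blank and the x axis of fence, either way round below 0.05 rad and y of blank in the frame of red_stop between -0.084 and 0.084 m), for 0.1 s.
At the end, for the whole second after the job is handed in: The blank lies flat and still, its long side within 4 mm of the fence and parallel to it within 0.05 rad, its end within 4 mm of the red stop (all of step 2 and linear speed of blank below 0.01 m/s and height (world z) of blank below 0.004 m); the robot touches nothing.
It fails at once if the blank is lifted or tipped off the bench (its centre rises by more than 10 mm or it tilts by more than 0.15 rad) (height (world z) of blank above 0.01 m or angle between blank's own z axis and vertical above 0.15 rad).
It fails at once if the tape measure is moved by more than 20 mm (distance of tape from where it was at the start of the episode above 0.02 m).
It fails at once if the jar is moved by more than 20 mm (distance of jar from where it was at the start of the episode above 0.02 m).
It fails at once if the screwdriver is moved by more than 20 mm (distance of driver from where it was at the start of the episode above 0.02 m).
It also fails if it takes over 67 s, if anything falls off the work surface, if the arm or the gripper's body presses on something with over 40 N, if the wrist force passes 120 N, or if a joint passes its speed limit or range.

## Working session

There is one attempt and no reset: what is moved stays moved. The work goes in short steps, Python scripts to look and compute and a tool call to move; the robot and the scene stay as the last step left them, time stands still between calls to the robot, and variables do not carry over. Pictures are saved under pics/ and viewed, at most 10 in all, crops included, and the job is handed in when it is done.

Besides the shell and the picture viewer there is one more tool, called as a command line: name --argument value ..., lists and objects as JSON in quotes. arm_command: Moves the arm, as the interface text tells. Its arguments: {"type":"object","properties":{"deltas":{"type":"array","items":{"type":"array"}}},"required":["deltas"]}

```bash
mkdir -p pics
cat > h.py <<'E'
import numpy as np, cv2
from bench import manip
def world(cam, uv, z):
    """pixel -> world point on plane z"""
    c=manip.get_calibration(cam); T=np.linalg.inv(np.array(c["camera_from_world"]))
    uv=np.atleast_2d(uv).astype(float)
    r=np.c_[(uv[:,0]-c["cx"])/c["fx"],(uv[:,1]-c["cy"])/c["fy"],np.ones(len(uv))]@T[:3,:3].T
    o=T[:3,3]; return o+r*((z-o[2])/r[:,2])[:,None]
def cloud(cam, depth):
    c=manip.get_calibration(cam); T=np.linalg.inv(np.array(c["camera_from_world"]))
    v,u=np.mgrid[:400,:640]
    p=np.stack([(u-c["cx"])/c["fx"]*depth,(v-c["cy"])/c["fy"]*depth,depth],-1)
    return p@T[:3,:3].T+T[:3,3]
E
python3 - <<'E'
from h import *
ims=[]
for cam in("top","side"):
    im,d=manip.get_image(cam); np.savez(f"{cam}.npz",im=im,d=d); 
    cv2.imwrite(f"pics/{cam}0.png",im[:,:,::-1])
    P=cloud(cam,d)
    for l in("blank","fence","red_stop","blue_stop","tape","jar","driver"):
        for o in manip.outline_of(cam,l)[:3]:
            m=o["region"]&(d>0); q=P[m]
            if len(q)<10: print(cam,l,o["score"],o["pixel"],"nodepth");continue
            zt=np.percentile(q[:,2],95); t=q[q[:,2]>zt-6]
            r=cv2.minAreaRect(t[:,:2].astype(np.float32))
            print(cam,l,round(o["score"],2),np.round(o["pixel"]),m.sum(),"zt",zt.round(1),"rect",np.round(r[0]),np.round(r[1]),round(r[2],1))
print(manip.state())
E
```

```text
top blank 0.95 [294. 197.] 2806 zt 33.5 rect [527. -51.] [130. 100.] 80.8
top blank 0.9 [476. 194.] 2941 zt 33.3 rect [ 541. -448.] [131. 100.] 85.5
top fence 0.6 [290. 132.] 3122 zt 41.6 rect [673. -49.] [ 31. 459.] 8.7
top red_stop 0.66 [384. 138.] 836 zt 52.1 rect [ 668. -241.] [97. 30.] 9.0
top blue_stop 0.68 [216. 156.] 801 zt 52.5 rect [613. 124.] [94. 28.] 6.6
top tape 0.92 [399. 205.] 634 zt 60.7 rect [ 504. -273.] [34. 60.] 85.7
top jar 0.6 [213. 244.] 585 zt 66.3 rect [417. 116.] [46. 45.] 61.1
top driver 0.87 [277. 112.] 622 zt 25.9 rect [714.   4.] [ 22. 136.] 13.3
side blank 0.9 [302. 216.] 2906 zt 32.4 rect [528. -50.] [132. 101.] 80.2
side blank 0.78 [443. 187.] 4791 zt 44.8 rect [ 304. -287.] [139. 184.] 30.7
side blank 0.72 [375. 117.] 1585 zt 32.4 rect [ 542. -448.] [131. 101.] 85.0
side fence 0.73 [232. 204.] 3097 zt 40.4 rect [675. -49.] [ 32. 461.] 8.5
side fence 0.41 [299. 145.] 761 zt 47.6 rect [ 669. -241.] [100.  34.] 9.4
side red_stop 0.67 [297. 144.] 707 zt 48.1 rect [ 669. -241.] [100.  34.] 9.4
side blue_stop 0.29 [304. 301.] 1161 zt 65.0 rect [419. 118.]
[... 353 characters left out ...]
 0.59929571, -0.00250738,  1.59934576,  0.00180495,
        0.94285526, -0.079815  ]), 'joint_velocities': array([-1.27418133e-06, -4.79309192e-04, -1.88283752e-03, -7.44158472e-04,
       -4.85609793e-05, -2.13592458e-04, -6.82559547e-04]), 'tau': array([-4.44251045e-04, -7.76110840e+01,  1.56316247e+00, -2.58373404e+01,
        1.23087253e-02,  1.98760637e-03, -1.50507753e-05]), 'tcp_pos': array([231.38282344, 687.134226  , 231.29714089]), 'tcp_rot': array([2.71780054e-05, 1.61684116e-01, 9.86842563e-01, 4.69754727e-05]), 'wrist_force': array([-0.03997361,  0.00845475, -0.0643743 ]), 'ft_torque': array([0.02311408, 0.02493256, 0.02742904]), 'finger_force': 0.0, 'width': 0.9976452886518254}
```

View pics/top0.png

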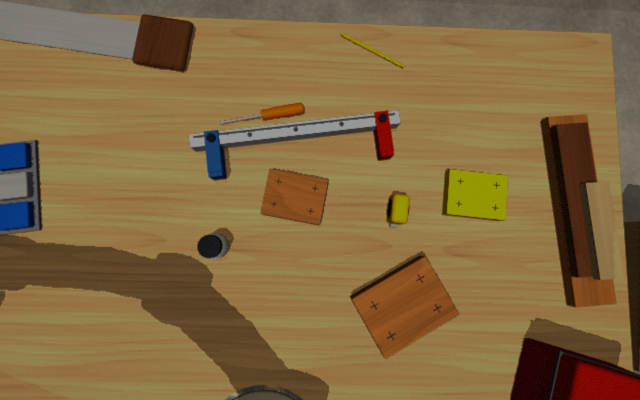

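View pics/side0.png

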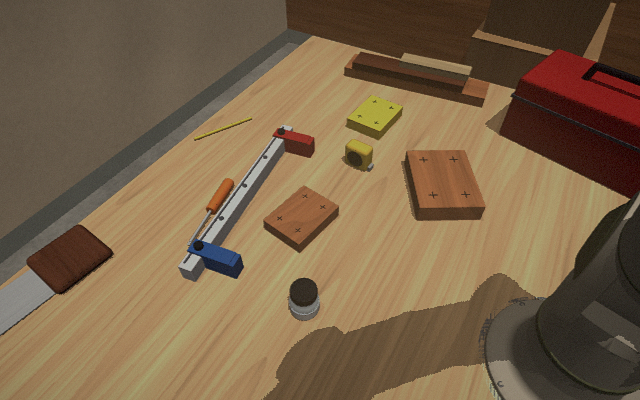

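The top view shows the blank at (294,197), which is the small brown board. The larger brown one at (405,305) and the yellow one at (476,194) are decoys. The red stop is at the right end of the fence (384,135) and the blue one at the left (215,155). The side view agrees.

In the fence frame (origin ≈ (659,-51), turned 0.152 rad), the blank is at (-130, 21) and turned -0.31 rad. I'll push its rear side with both fingers spread parallel to the fence.

arm_command --deltas '[[[249,-387,-50],[0,0,0.476],60],[[249,-387,-50],[0,0,0.476],60],[[249,-387,-50],[0,0,0.476],60],[[249,-387,-50],[0,0,0.476],60],[[249,-387,-50],[0,0,0.476],60],[[249,-387,-50],[0,0,0.476],60],[[249,-387,-50],[0,0,0.476],60],[[249,-387,-50],[0,0,0.476],60],[[249,-387,-50],[0,0,0.476],60],[[249,-387,-50],[0,0,0.476],60]]'

```text
clock: 2.05
tcp_pos: [479.9, 301.2, 181.5]
tcp_rot: [0.0, -0.076, 0.997, 0.0]
wrist_force: [-0.2, -0.1, -0.7]
width: 0.706
finger_force: 0.0
```

arm_command --deltas '[[[-51,-364,-40],[0,0,0],60],[[-51,-364,-40],[0,0,0],60],[[-51,-364,-40],[0,0,0],60],[[-51,-364,-40],[0,0,0],60],[[-51,-364,-40],[0,0,0],60],[[-51,-364,-40],[0,0,0],60],[[-51,-364,-40],[0,0,0],60],[[-51,-364,-40],[0,0,0],60],[[-51,-364,-40],[0,0,0],60],[[-51,-364,-40],[0,0,0],60]]'

```text
clock: 3.3
tcp_pos: [429.8, -62.3, 141.4]
tcp_rot: [0.0, -0.077, 0.997, 0.0]
wrist_force: [-0.2, -0.3, 0.7]
width: 0.704
finger_force: 0.0
```

arm_command --deltas '[[[0,0,-50],[0,0,0],60],[[0,0,-95],[0,0,0],60],[[0,0,-120],[0,0,0],60],[[0,0,-130],[0,0,0],60],[[0,0,-135],[0,0,0],60],[[0,0,-135],[0,0,0],60],[[0,0,-135],[0,0,0],60]]'

```text
clock: 4.18
tcp_pos: [429.4, -63.1, 5.9]
tcp_rot: [-0.0, -0.076, 0.997, 0.0]
wrist_force: [0.7, 0.5, 0.3]
width: 0.705
finger_force: 0.0
```

```bash
cat >> h.py <<'E'
O=np.array([659.2,-51.3]); A=np.deg2rad(8.7)
R=np.array([[np.cos(A),np.sin(A)],[-np.sin(A),np.cos(A)]])
def fence(xy): return R@(np.asarray(xy)[:2]-O)
def look(cam="top",save=None):
    im,d=manip.get_image(cam); P=cloud(cam,d)
    if save: cv2.imwrite(f"pics/{save}.png",im[:,:,::-1])
    for o in manip.outline_of(cam,"blank"):
        m=o["region"]&(d>0); q=P[m]; t=q[abs(q[:,2]-32)<5]
        if len(t)<300: continue
        r=cv2.minAreaRect(t[:,:2].astype(np.float32)); print(cam,round(o["score"],2),"fence xy",fence(r[0]).round(1),np.round(r[1]),"ang",round(r[2]-8.7,1))
    s=manip.state(); print("tcp fence",fence(s["tcp_pos"]).round(1),s["tcp_pos"].round(1),s["wrist_force"].round(1))
E
python3 -c "
from h import *
look('top','t1');look('side')"
```

```text
tcp fence [-228.9   22.7] [429.5 -63.5   6.4] [-1.3 -0.2 -0.3]
side 0.76 fence xy [-129.4   20.8] [131. 101.] ang 71.8
tcp fence [-228.9   22.5] [429.6 -63.7   6.6] [ 0.4 -0.4 -0.7]
```

View pics/t1.png

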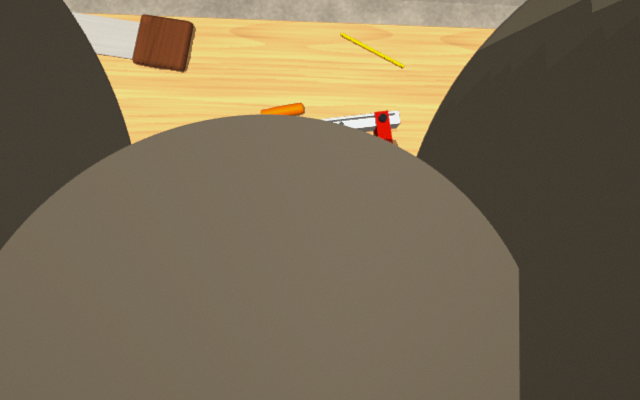

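The arm blocks the top camera, which shows mostly arm in this picture. The side camera still sees the blank in its original place. I'll push toward the fence.

arm_command --deltas '[[[9.9,1.5,0],[0,0,0],60],[[19.8,3,0],[0,0,0],60],[[27.7,4.2,0],[0,0,0],60],[[35.6,5.4,0],[0,0,0],60],[[43.5,6.6,0],[0,0,0],60],[[51.4,7.8,0],[0,0,0],60],[[59.3,9,0],[0,0,0],60],[[67.2,10.2,0],[0,0,0],60],[[75,11.4,0],[0,0,0],60],[[83,12.6,0],[0,0,0],60],[[83,12.6,0],[0,0,0],60]]'

```text
clock: 5.75
tcp_pos: [513.9, -50.5, 6.3]
tcp_rot: [0.001, -0.076, 0.997, 0.001]
wrist_force: [-0.3, 0.1, -0.4]
width: 0.7
finger_force: 0.0
```

```bash
python3 -c "
from h import *
look('side','s1')"
```

```text
side 0.83 fence xy [-82.2  38. ] [100. 133.] ang 0.1
side 0.57 fence xy [-174.9 -374.7] [134. 101.] ang 76.6
tcp fence [-144.3   22.7] [513.1 -50.7   6.3] [-0.3  0.5 -0.1]
```

View pics/s1.png

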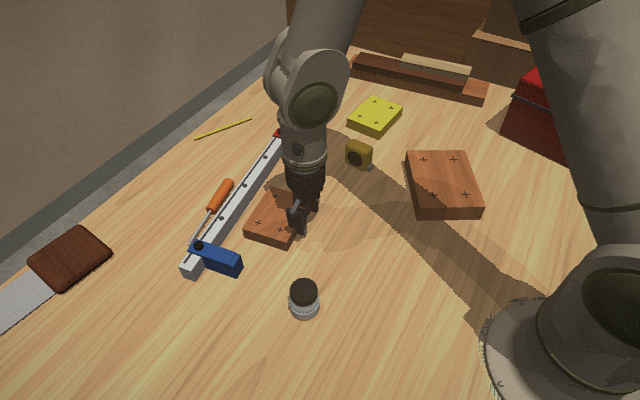

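The picture shows the blank parallel to the fence, with both fingers on its rear side and its gap to the fence about 32 mm. I'll keep pushing, and slow down at the end.

arm_command --deltas '[[[7,1.1,0],[0,0,0],60],[[14,2.1,0],[0,0,0],60],[[20,3,0],[0,0,0],60],[[25,3.8,0],[0,0,0],60],[[28,4.3,0],[0,0,0],60],[[30,4.5,0],[0,0,0],60],[[31,4.7,0],[0,0,0],60],[[32,4.8,0],[0,0,0],60]]'

```text
clock: 6.85
tcp_pos: [544.2, -46.5, 6.3]
tcp_rot: [-0.0, -0.076, 0.997, -0.0]
wrist_force: [-4.7, -0.3, 3.3]
width: 0.702
finger_force: 2.4
```

```bash
python3 -c "
from h import *
look('side')"
```

```text
side 0.92 fence xy [-53.5  38.3] [108. 131.] ang -0.8
side 0.63 fence xy [-175.6 -373.3] [134. 101.] ang 76.9
side 0.47 fence xy [16.5 58.7] [ 32. 343.] ang -0.3
tcp fence [-112.6   22.1] [544.5 -46.5   6.2] [-3.6 -1.6  1.6]
```

arm_command --deltas '[[[1,0.2,0],[0,0,0],60],[[2,0.3,0],[0,0,0],60],[[3,0.5,0],[0,0,0],60],[[3,0.5,0],[0,0,0],60]]'

```text
clock: 7.45
tcp_pos: [547.7, -46.0, 6.3]
tcp_rot: [0.0, -0.076, 0.997, 0.0]
wrist_force: [-2.7, -0.5, 1.2]
width: 0.705
finger_force: 1.5
```

arm_command --deltas '[[[1,0.2,0],[0,0,0],60],[[2,0.3,0],[0,0,0],60],[[3,0.5,0],[0,0,0],60],[[3,0.5,0],[0,0,0],60]]'

```text
clock: 7.95
tcp_pos: [547.9, -46.0, 6.2]
tcp_rot: [-0.002, -0.076, 0.997, -0.001]
wrist_force: [-11.0, -1.2, 8.1]
width: 0.698
finger_force: 5.7
```

```bash
python3 -c "
from h import *
look('side')"
```

```text
side 0.75 fence xy [-49.7  37.1] [106. 131.] ang 0.2
side 0.64 fence xy [-175.1 -373.1] [134. 101.] ang 76.4
tcp fence [-109.3   22.1] [547.8 -45.9   6.2] [-11.3  -2.2   9.2]
```

It stopped against the fence and the force rose. I'll press once more, back off and lift.

arm_command --deltas '[[[1.5,0.2,0],[0,0,0],60],[[2.5,0.4,0],[0,0,0],60],[[2.5,0.4,0],[0,0,0],60],[[0,0,0],[0,0,0],60],[[-15,-2.3,0],[0,0,0],60],[[-35,-5.3,0],[0,0,0],60],[[-45,-6.8,0],[0,0,0],60],[[-45,-6.8,50],[0,0,0],60],[[-45,-6.8,105],[0,0,0],60],[[-45,-6.8,120],[0,0,0],60],[[-45,-6.8,120],[0,0,0],60]]'

```text
clock: 9.43
tcp_pos: [506.2, -52.7, 126.9]
tcp_rot: [0.001, -0.075, 0.997, -0.0]
wrist_force: [-0.8, -0.0, -0.1]
width: 0.699
finger_force: 0.0
```

```bash
python3 -c "
from h import *
look('side')"
```

```text
side 0.65 fence xy [-175.1 -374. ] [135. 100.] ang 76.8
side 0.63 fence xy [-48.4  37. ] [101. 132.] ang -0.2
tcp fence [-152.6   22. ] [505.1 -52.6 125.3] [ 0.3 -0.5 -0.2]
```

The blank is flush with the fence, at (-49, 37) in its frame. Next I'll take the hand to its left end.

arm_command --deltas '[[[81,122,0],[0,0,-1.571],45],[[81,122,0],[0,0,-1.571],45],[[81,122,0],[0,0,-1.571],45],[[81,122,0],[0,0,-1.571],45],[[81,122,0],[0,0,-1.571],45],[[81,122,0],[0,0,-1.571],45],[[81,122,0],[0,0,-1.571],45],[[81,122,0],[0,0,-1.571],45],[[81,122,0],[0,0,-1.571],45],[[81,122,0],[0,0,-1.571],45],[[81,122,0],[0,0,-1.571],45]]'

```text
clock: 10.9
tcp_pos: [586.0, 69.8, 125.3]
tcp_rot: [-0.0, 0.651, 0.759, -0.001]
wrist_force: [-0.8, -0.1, -0.1]
width: 0.526
finger_force: 0.0
```

```bash
python3 -c "
from h import *
look('side','s2');print(manip.state()['tcp_rot'],manip.state()['width'])"
```

```text
side 0.65 fence xy [-175.  -374.5] [134. 101.] ang 76.5
side 0.62 fence xy [-49.6  37.6] [ 99. 133.] ang -0.5
tcp fence [-53.9 130.6] [586.2  69.6 125.7] [0.3 0.3 0.4]
[-1.80075323e-04  6.51324150e-01  7.58799516e-01 -3.35304243e-04] 0.5251482176926204
```

View pics/s2.png

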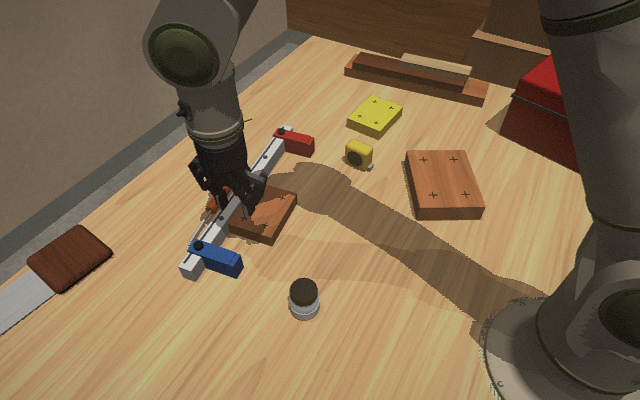

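The picture shows the hand above the gap between the blank's left end and the blue stop, and the blank flush at (265,212). I'll descend into the gap.

arm_command --deltas '[[[0,0,-40],[0,0,0],45],[[0,0,-75],[0,0,0],45],[[0,0,-95],[0,0,0],45],[[0,0,-110],[0,0,0],45],[[0,0,-119],[0,0,0],45],[[0,0,-119],[0,0,0],45]]'

```text
clock: 11.75
tcp_pos: [586.3, 69.7, 7.0]
tcp_rot: [-0.0, 0.652, 0.758, -0.0]
wrist_force: [0.2, -0.1, 0.3]
width: 0.523
finger_force: 0.0
```

arm_command --deltas '[[[1.5,-9.9,0],[0,0,0],45],[[3,-19.8,0],[0,0,0],45],[[4.5,-29.6,0],[0,0,0],45],[[6,-39.5,0],[0,0,0],45],[[7.6,-49.4,0],[0,0,0],45],[[9.1,-59.3,0],[0,0,0],45],[[10.6,-69.2,0],[0,0,0],45],[[12.1,-79,0],[0,0,0],45],[[13.6,-89,0],[0,0,0],45],[[15.1,-98.8,0],[0,0,0],45],[[16.6,-108.7,0],[0,0,0],45],[[16.6,-108.7,0],[0,0,0],45]]'

```text
clock: 13.25
tcp_pos: [603.2, -40.3, 7.7]
tcp_rot: [0.0, 0.652, 0.758, 0.0]
wrist_force: [-0.4, 0.7, 0.4]
width: 0.525
finger_force: 0.0
```

```bash
python3 -c "
from h import *
look('side','s3')"
```

```text
side 0.61 fence xy [-59.4 -48.2] [ 81. 150.] ang -1.2
side 0.58 fence xy [-175.3 -374.9] [135. 102.] ang 77.5
tcp fence [-53.8  19.7] [603.  -39.9   7.4] [-0.4  0.7  0.2]
```

View pics/s3.png

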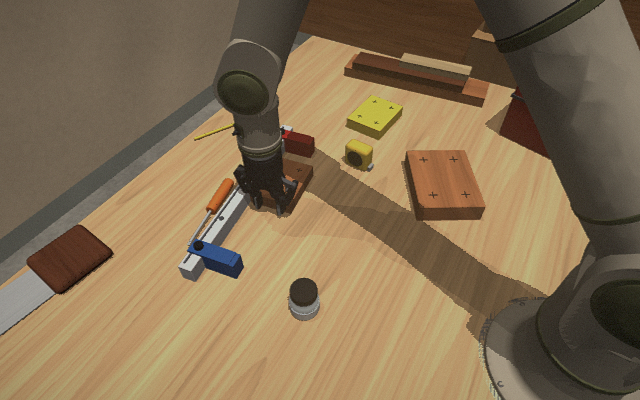

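The blank at (285,190) has slid along the fence and is about 50 mm short of the red stop. I'll push on and slow down near it.

arm_command --deltas '[[[1.5,-9.9,0],[0,0,0],45],[[3,-19.8,0],[0,0,0],45],[[4.5,-29.6,0],[0,0,0],45],[[5.7,-37.5,0],[0,0,0],45],[[6.6,-43.5,0],[0,0,0],45],[[7.1,-46.5,0],[0,0,0],45],[[7.4,-48.5,0],[0,0,0],45],[[7.7,-50.4,0],[0,0,0],45],[[8,-52,0],[0,0,0],45],[[8,-52,0],[0,0,0],45]]'

```text
clock: 14.6
tcp_pos: [610.8, -90.7, 7.3]
tcp_rot: [-0.0, 0.652, 0.759, 0.0]
wrist_force: [-2.6, 5.2, 3.2]
width: 0.529
finger_force: 2.4
```

arm_command --deltas '[[[0.2,-1,0],[0,0,0],45],[[0.3,-2,0],[0,0,0],45],[[0.5,-3,0],[0,0,0],45],[[0.5,-3,0],[0,0,0],45]]'

```text
clock: 15.1
tcp_pos: [611.2, -93.0, 7.3]
tcp_rot: [-0.0, 0.651, 0.759, 0.0]
wrist_force: [-2.7, 6.8, 4.1]
width: 0.521
finger_force: 3.4
```

```bash
python3 -c "
from h import *
look('side')"
```

```text
side 0.96 fence xy [ -59.6 -108.4] [ 79. 130.] ang 0.3
side 0.83 fence xy [-175.2 -373.4] [131. 101.] ang 75.8
tcp fence [-53.8 -34. ] [611.2 -93.    7.3] [-3.1  6.3  5.4]
```

Nearly butted. I'll push until the force rises clearly, as it did at the fence.

arm_command --deltas '[[[0.2,-1,0],[0,0,0],45],[[0.3,-2,0],[0,0,0],45],[[0.5,-3,0],[0,0,0],45],[[0.5,-3,0],[0,0,0],45]]'

```text
clock: 15.7
tcp_pos: [611.2, -93.0, 7.3]
tcp_rot: [-0.002, 0.651, 0.759, 0.001]
wrist_force: [-5.2, 14.3, 6.4]
width: 0.53
finger_force: 7.6
```

The blank has stopped and the force has doubled, so it is butted. I'll back off, lift and move clear.

arm_command --deltas '[[[-0.5,3,0],[0,0,0],45],[[-2,13,0],[0,0,0],45],[[-4.5,30,0],[0,0,0],45],[[-6,40,0],[0,0,0],45],[[-6,40,50],[0,0,0],45],[[-6,40,110],[0,0,0],45],[[-6,40,170],[0,0,0],45],[[-40,100,200],[0,0,0],45],[[-60,160,200],[0,0,0],45],[[-80,220,200],[0,0,0],45],[[-100,280,200],[0,0,0],45],[[-120,340,200],[0,0,0],45]]'

```text
clock: 17.2
tcp_pos: [495.6, 231.2, 207.5]
tcp_rot: [0.0, 0.652, 0.758, 0.0]
wrist_force: [1.2, 0.1, -0.1]
width: 0.528
finger_force: 0.0
```

arm_command --deltas '[[[-60,60,0],[0,0,0],45],[[-80,120,0],[0,0,0],45],[[-100,180,0],[0,0,0],45],[[-120,240,0],[0,0,0],45],[[-140,300,0],[0,0,0],45],[[-150,330,0],[0,0,0],45],[[-150,330,0],[0,0,0],45],[[-150,330,0],[0,0,0],45]]'

```text
clock: 18.2
tcp_pos: [346.2, 558.6, 206.8]
tcp_rot: [0.0, 0.651, 0.759, -0.001]
wrist_force: [0.1, -1.2, -0.2]
width: 0.527
finger_force: 0.0
```

```bash
python3 -c "
from h import *
look('top','t4');look('side')
im=cv2.imread('pics/t4.png')[80:260,180:440]; cv2.imwrite('pics/t4c.png',cv2.resize(im,None,fx=3,fy=3,interpolation=cv2.INTER_CUBIC))"
```

```text
top 0.79 fence xy [-176.5 -375.6] [131. 100.] ang 76.6
top 0.66 fence xy [ -50.5 -109.6] [101. 130.] ang -0.3
tcp fence [-216.1  649.2] [347.3 557.7 207.1] [0.8 0.2 0.2]
side 0.62 fence xy [-176.2 -372.6] [132.  99.] ang 76.2
side 0.6 fence xy [ -48.8 -110.8] [102. 137.] ang 0.2
tcp fence [-215.9  649.3] [347.6 557.9 207.4] [-0.  -0.2 -0.1]
```

View pics/t4c.png

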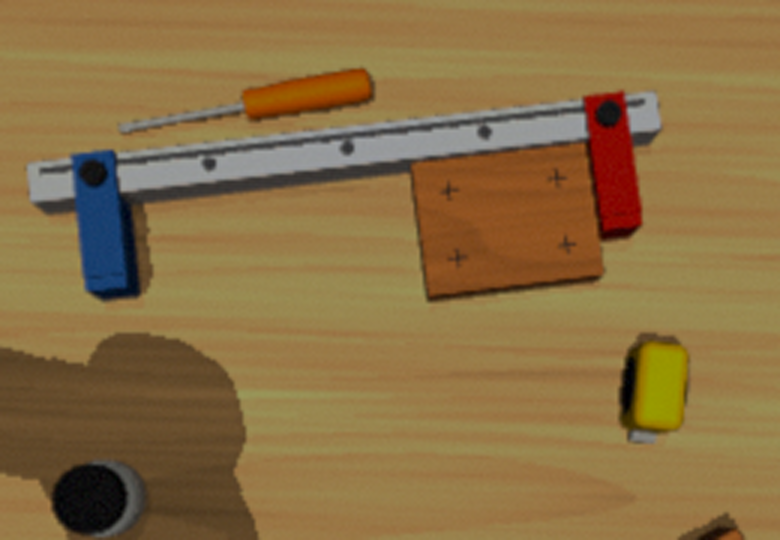

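The blank sits in the corner at crop position (510,220), against the fence and the red stop. The tape, jar and screwdriver are where they were, and the hand is clear.

```bash
python3 -c "
from bench import manip
print(manip.job_done())"
```

```text
the job is handed in; nothing more can be done
None
```

The oak blank is in the corner, flush with the fence and butted against the red stop, within about 2 mm by the cameras; the hand is clear, the other things look unmoved, and the job was handed in after about 18 s without a verdict being shown.

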